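# Vent the tile press and rock the plaster block free

### The job

A clay tile has just been pressed and the plaster press block is stuck fast in the die box. First let air in under it: turn the red lever of the vent valve to half open (45 degrees, over the green mark) and leave it there. Then take the block by its wooden grip and, while it is still in the box, rock it clearly (5 degrees or more) first toward the valve and then away from it, and so on until it comes loose; lift it out and finish still holding it level straight above the box with its underside just clear, about 2 cm above the rim, without disturbing anything else on the bench.

Things in the scene. Friction and masses are not known exactly. Their poses are not given: they have to be found in the camera images.
- press: Fixed hand tile press on an aluminium plate 306 x 104 x 8 mm. Origin: on the bench top, under the centre of the die box. x axis: level, from the die box to the vent valve (roughly to the robot's left), z up. Along +x a brass vent pipe at z 36 mm, a small gauge (x 100 mm, top 63 mm), the valve, and a copper silencer ending at x 226 mm
- box_rim (a point): Centre of the mouth of the dark steel die box, 48 mm above the bench. Box outside 130 mm (press x) by 92 mm (y); pocket 102 x 66 mm, 34 mm deep to the pressed clay tile on its floor; fixed
- seal (a point): Innermost point of the black rubber seal in the valve-side end wall (press x 45 mm, z 32 mm); one like it in the other end wall. 10 mm thick, sprung inward with 60 N: they grip the block by friction. A straight pull takes 65 to 90 N; but tilted, one end climbs past its seal while the block pivots on the other, so rocking walks it up and out once its underside is 18 mm up
- block: White plaster press block, 90 mm (x) by 60 mm (y) by 46 mm high, about 0.36 kg, with a beech grip on the middle of its top. Origin: centre of its underside; seated, its axes are parallel to the press's (x toward the valve), its underside is 14 mm above the bench and its top 12 mm above the box rim, with 6 mm free at each end of the pocket and 3 mm at each side
- block_grip (a point): Centre of the block's beech grip, 84 mm above the block's underside; the grip is 28 mm (block x) by 44 mm (y) and stands from 49 to 107 mm above the underside; best taken from above with the fingers closing along the block's x
- valve (a joint): Angle of the vent valve's red lever, rad: 0 = shut, across the pipe, pointing along the press's +y (toward the robot); grows as the lever turns clockwise seen from above; 0.785 = half open, over the green mark of the white quadrant, midway between the press's +x and +y; 1.571 = full open, along +x. Starts shut or a little open; friction 0.15 N m, stays where it is left
- valve_hinge (a point): On the vertical axis of the valve lever, 70 mm above the bench, at x 165 mm in the press's frame; fixed
- lever_grip (a point): Centre of the lever's red sleeve, 78 mm from the lever's axis and 70 mm above the bench; the sleeve is 60 mm long (radially), 14 mm wide and 16 mm high, free underneath
- jar_teal: Bystander: white glaze jar with teal lid, 52 mm across, 68 mm high; origin centre of its underside
- jar_red: Bystander: white glaze jar with red lid, 52 mm across, 68 mm high; origin centre of its underside
- bowl_side: Bystander: leather-hard clay bowl upside down, 122 mm across, 61 mm high; origin centre of its underside
- tile_teal: Bystander: teal glazed test tile 40 x 62 x 9 mm lying on the bench; origin centre of its underside
- scraper: Bystander: steel scraper with wooden grip, 158 mm long, 14 mm thick, lying on the bench; origin centre of its underside
Mind the look-alikes: they are no part of the job. What is shaped like the block but orange is not meant.

How it is judged (in metres and radians):
On the way, in this order (a step that is already met when the one before it is completed fails the run):
1. the vent valve stands half open (45 degrees, give or take 9) with the block still fully seated (value of joint valve between 0.63 and 0.94 rad and z of block in the frame of press below 0.018 m), for 0.3 s.
2. the block is tilted at least 4 degrees toward the valve, still gripped in the box (raised no more than 12 mm) (angle between block's own x axis and vertical above 1.6408 rad and z of block in the frame of press below 0.026 m), for 0.05 s.
3. the block is tilted at least 4 degrees away from the valve, still in the box (raised no more than 28 mm) (angle between block's own x axis and vertical below 1.5008 rad and z of block in the frame of press below 0.042 m), for 0.05 s.
At the end, for the whole second after the job is handed in: The gripper holds the block still and level (within 8 degrees), straight above the die box (within 25 mm), its underside 5 to 45 mm above the rim and touching no part of the press; the vent valve stands at 45 degrees, give or take 9 (z of block in the frame of press between 0.053 and 0.093 m and horizontal distance between block and press below 0.025 m and angle between block's own z axis and vertical below 0.14 rad and linear speed of block below 0.03 m/s and contact force between block and press below 0.1 N and contact force between block and the fingers above 2 N and value of joint valve between 0.63 and 0.94 rad); the arm keeps its last pose, push and grip.
It fails at once if the teal-lidded jar is pushed more than 2 cm or tipped (distance of jar_teal from where it was at the start of the episode above 0.02 m).
It fails at once if the red-lidded jar is pushed more than 2 cm or tipped (distance of jar_red from where it was at the start of the episode above 0.02 m).
It fails at once if the clay bowl is pushed more than 2 cm or tipped (distance of bowl_side from where it was at the start of the episode above 0.02 m).
It fails at once if the test tile is pushed more than 2 cm or tipped (distance of tile_teal from where it was at the start of the episode above 0.02 m).
It fails at once if the scraper is pushed more than 2 cm or tipped (distance of scraper from where it was at the start of the episode above 0.02 m).
It also fails if it takes over 56 s, if anything falls off the work surface, if the arm or the gripper's body presses on something with over 40 N, if the wrist force passes 120 N, or if a joint passes its speed limit or range.

### The arm

A 7-joint arm with a two-finger parallel gripper is mounted at the origin on a cart in front of the work surface, level with it; the furniture and walls round the work are solid. World frame = base frame: x ahead of the robot, y to its left, z up, the work surface at z = 0. Lengths are in mm, angles in rad, forces in N, time in s.
With the tool pointing down it reaches from about 400 to 875 mm from the base axis. Payload 4.4 kg.
Tool frame: the origin (TCP) lies midway between the tips of the shut fingers; the grasp point (between the pads) lies 19 mm behind it; z points along the fingers, y is the line along which they close (so a half turn about z gives the same grasp; the last joint's range is limited). The gripper opens to 85 mm and grips with 20 to 120 N. Pads are 22 mm wide; open, the fingers measure 114 mm over their backs; the gripper's body (76 mm by 85 mm) begins 54 mm behind the grasp point. The pads swing forward as they close: fully open they stand 13 mm farther back than shut.
Start: joints at [1.07, 0.628, 0.038, 1.517, -0.027, 0.996, -0.02], TCP at [273.827, -589.522, 231.313] pointing down, gripper open.
Joint ranges: [-3.06, 3.06], [-0.37, 2.12], [-1.25, 1.32], [0.18, 2.47], [-1.1, 4.24], [0.23, 1.98], [-2.94, 2.94]. Speed limits (rad/s): [2.57, 2.57, 3.14, 3.14, 3.14, 3.14, 3.14].

### API

Orientations are given as [roll, pitch, yaw] about the fixed x, y, z axes, in that order (R = Rz(yaw) Ry(pitch) Rx(roll)).
In Python, from cell import readout, optics, order gives the robot as it stands.
- The arm moves only by the shell command python3 -m jog 'ROWS'. ROWS is a JSON object of lists of equal length, an entry for each row: "claw": the opening, from 0 (shut) to 1 (fully open); "xyz": the shift along the tool's x, y, z each as a share of 0.1 m, from -1 to 1, a list of three; "twist": the turn, a rotation vector about the tool's x, y, z each as a share of 180 degrees, from -1 to 1, a list of three. A call has 1 to 12 rows; each row shifts and turns the commanded pose from where the row before left it, along the tool's axes as they then stand; what a row does not reach is not made up. A row lasts 1/8 s, in which the tool goes at most 62.5 mm and 10.7 degrees, less where a joint would pass 70% of its speed; a pose out of reach is approached as far as the arm can. A call with a number of a shift or a turn outside -1 to 1 is refused whole. A call with a gripper value outside its range is refused whole. The fingers move at their own pace and stop on an object; the grip force is fixed at half the most. Time passes only in rows, so rows that do not move let the fingers close. It gives the time, the measured TCP pose, the force, the opening and the grip force at its end, in the units of the state.
- readout.read_state(): the state, without advancing time (a new reading comes with each control period).
- optics.get_image(name): name is "side" or "top"; returns a dict with "color" (420x560x3 uint8, red, green, blue), "fovy" (degrees; the focal length in pixels is half the picture's height over the tangent of half this angle, whatever the lens; pixels are square), "cx", "cy" (the principal point, pixels), "view" (4x4, takes a point from world to camera coordinates). Camera axes: x right, y up, looking along -z (the intrinsics and any distortion apply to the point x, -y, -z); pixel columns grow to the right and rows downward; lengths in mm; the calibration is good to about 2 mm. A picture is of the moment at which its call begins. There is no depth.
- order.finish_job(): hands the job in; it is judged then, once.
Trained networks look in the newest picture that a camera, given by its name, has taken for a name from the list of things; names that differ only in an ending like _2 or _b are one class to them, and where a whole thing is asked for, a point or a joint stands for the part that bears it (a point fixed in the world has none). Each returns a list of dicts, best first, with "score" (0 to 1); they miss things now and then, are a little off and sometimes report something else, mostly with a low value. They report only what shows in the picture. A call takes as long as a camera call. They do not tell look-alikes from the thing itself.
- optics.boxes_of(camera, label): "rect" ([left, top, width, height] in pixels, round what is visible of it).
The state is a dict: "clock": time; "qpos": joint angles; "qd": joint speeds; "tau": joint torques, N m; "eef_pos": TCP position; "tool_rot": TCP orientation; "force": force on the tool from outside, world axes, zero at the start; "torque": the same for the moment, N m; "width": finger opening in mm; "gripper_force": force on a finger pad.
Only numpy, scipy, OpenCV 4.12 (cv2) and the standard library are available. Lean on these libraries where they do the work, as an engineer would, in place of code of your own. Each camera call takes 0.05 s, during which the arm holds its last target. There are 200 camera calls.

## Working session

There is one attempt and no reset: what is moved stays moved. The work goes in short steps, Python scripts to look and compute and a shell command to move; the robot and the scene stay as the last step left them, time stands still between calls to the robot, and variables do not carry over. Pictures are saved under pics/ and viewed, at most 10 in all, crops included, and the job is handed in when it is done.

```bash
mkdir -p pics
cat > h.py <<'E'
import numpy as np, cv2
from cell import readout, optics, order
def K(im):
    h=im["color"].shape[0]; f=h/2/np.tan(np.radians(im["fovy"])/2)
    return f
def proj(im,p):
    p=np.atleast_2d(p); V=np.array(im["view"]); c=(V[:3,:3]@p.T).T+V[:3,3]
    f=K(im); return np.c_[im["cx"]+f*c[:,0]/-c[:,2], im["cy"]-f*c[:,1]/-c[:,2]]
def ray(im,u,v):
    V=np.array(im["view"]);f=K(im); d=np.array([(u-im["cx"])/f,-(v-im["cy"])/f,-1.])
    R=V[:3,:3]; return -R.T@V[:3,3], R.T@d
def atz(im,u,v,z):
    o,d=ray(im,u,v); return o+d*(z-o[2])/d[2]
def save(im,n,crop=None,s=1):
    c=im["color"][:,:,::-1]
    if crop: x,y,w,h=crop; c=c[y:y+h,x:x+w]
    cv2.imwrite(f"pics/{n}.png",cv2.resize(c,None,fx=s,fy=s,interpolation=cv2.INTER_CUBIC))
E
python3 - <<'E'
from h import *
for n in("top","side"):
    im=optics.get_image(n); save(im,n+"0"); print(n,{k:v for k,v in im.items() if k not in("color","view")},np.round(im["view"],3).tolist())
    for l in("press","block","block_grip","box_rim","valve","lever_grip","valve_hinge","jar_teal","jar_red","bowl_side","tile_teal","scraper"):
        print(l,[(round(b["score"],2),np.round(b["rect"]).astype(int).tolist()) for b in optics.boxes_of(n,l)[:4]])
print(readout.read_state())
E
```

```text
top {'fovy': 57.3296021441716, 'cx': 276.52038383555185, 'cy': 208.87155473095046} [[0.025, -1.0, 0.003, 22.051], [0.99, 0.026, 0.14, -509.48], [-0.141, -0.001, 0.99, -1229.24], [0.0, 0.0, 0.0, 1.0]]
press [(0.66, [268, 176, 92, 43])]
block [(0.81, [205, 197, 30, 33]), (0.74, [321, 188, 33, 26]), (0.63, [215, 161, 22, 25])]
block_grip [(0.94, [202, 199, 28, 32]), (0.72, [217, 158, 25, 29]), (0.62, [322, 192, 35, 20]), (0.25, [264, 173, 94, 48])]
box_rim [(0.63, [150, 195, 19, 20]), (0.57, [266, 174, 92, 50])]
valve [(0.41, [278, 188, 12, 31])]
lever_grip [(0.54, [276, 187, 14, 35])]
valve_hinge [(0.64, [266, 175, 93, 46])]
jar_teal [(0.73, [161, 157, 20, 16]), (0.48, [268, 179, 94, 44])]
jar_red [(0.76, [148, 195, 18, 18])]
bowl_side [(0.66, [390, 176, 40, 33])]
tile_teal [(0.54, [264, 176, 96, 45])]
scraper [(0.9, [317, 251, 44, 14])]
side {'fovy': 52.58939977684014, 'cx': 280.19045731694473, 'cy': 213.9921391687478} [[-0.999, 0.034, -0.009, 502.63], [-0.028, -0.625, 0.78, -37.629], [0.021, 0.78, 0.625, -1501.782], [0.0, 0.0, 0.0, 1.0]]
press [(0.71, [246, 183, 45, 61])]
block [(0.9
[... 554 characters left out ...]
: 1.3, 'qpos': array([ 1.0701905 ,  0.62839298,  0.03853176,  1.51740521, -0.02697242,
        0.99630502, -0.01999391]), 'qd': array([-1.90769300e-03, -1.55808727e-03, -1.57533295e-04, -3.84746315e-04,
       -7.96951673e-05,  8.68040392e-04, -1.83343031e-05]), 'tau': array([ 4.69406605e-04, -5.63283777e+01,  1.22597527e+00, -1.93782270e+01,
        1.09038746e-02,  1.71647167e-03, -2.06611440e-05]), 'eef_pos': array([ 273.8069091 , -589.52796838,  231.31689214]), 'tool_rot': array([3.14158399e+00, 5.05729546e-06, 4.34776087e-01]), 'force': array([-0.07557463,  0.36614814, -0.89981058]), 'torque': array([0.02907554, 0.02071365, 0.00612526]), 'gripper_force': 0.0, 'width': 85.42159580812735}
```

Run:
```python
import cv2
a=cv2.imread("pics/top0.png")[145:275,140:440]; cv2.imwrite("pics/t1.png",cv2.resize(a,(798,346),interpolation=cv2.INTER_CUBIC))
a=cv2.imread("pics/side0.png")[140:340,200:360]; cv2.imwrite("pics/s1.png",cv2.resize(a,None,fx=3,fy=3,interpolation=cv2.INTER_CUBIC))
```

```text
(no output)
```

View pics/t1.png

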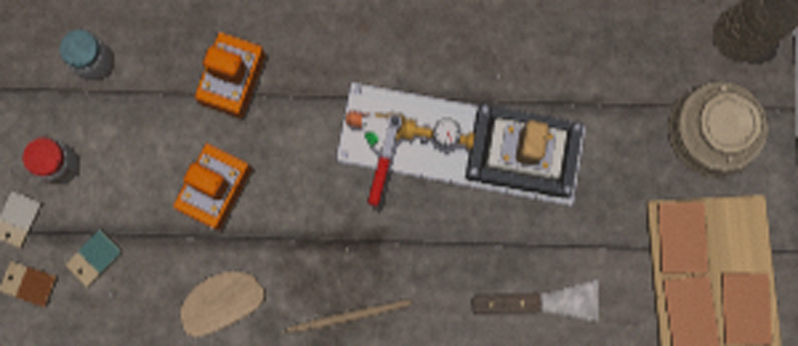

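View pics/s1.png

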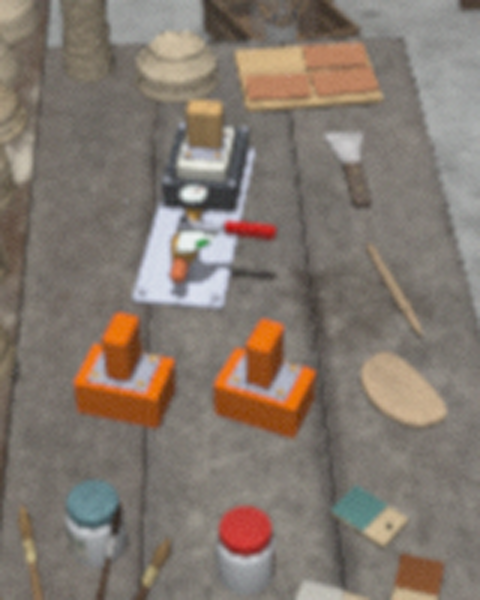

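The white block in the die box is at top pixel (340,200). The look-alikes are two orange blocks at top (227,172) and (220,215). I choose the white one, which sits in the steel box on the plate with the red lever. Next is the close crop, for the check and precise corners.

Run:
```python
import cv2,numpy as np
a=cv2.imread("pics/top0.png")[170:230,262:364]; a=cv2.resize(a,None,fx=7.5,fy=7.5,interpolation=cv2.INTER_CUBIC)
b=cv2.imread("pics/side0.png")[166:246,240:300]; b=cv2.resize(b,None,fx=7.5,fy=7.5,interpolation=cv2.INTER_CUBIC)
cv2.imwrite("pics/t2.png",a);cv2.imwrite("pics/s2.png",b)
```

```text
(no output)
```

View pics/t2.png

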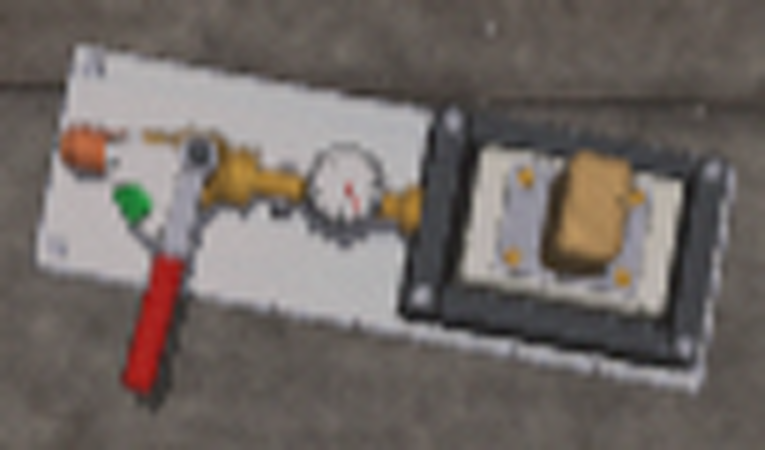

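View pics/s2.png

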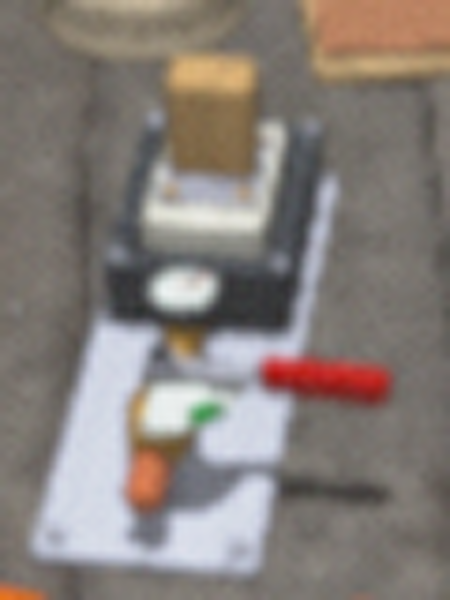

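```bash
cat > fit.py <<'E'
from h import *
from scipy.optimize import least_squares
T=[(65,-46,48,440,108),(65,46,48,403,312),(-65,-46,48,733,168),(-65,46,48,690,357),(45,-30,60,480,148),(-45,-30,60,683,182),(-45,30,60,665,312),(45,30,60,460,280),('E',-52,8,80,45),('E',52,8,38,265),('F',52,8,695,388),(165,0,78,200,152),('L',108,78,138,390),('L',48,78,168,258)]
S=[(65,46,48,293,265),(65,-46,48,107,252),(-65,46,48,325,122),(-65,-46,48,150,115),('E',-52,8,32,553),('E',52,8,262,573),('F',52,8,335,180),(45,-30,60,145,208),(45,30,60,267,218),(-45,30,60,283,125),('L',108,70,388,382),('L',48,70,265,375)]
def world(q,pts):
    x,y,a,E,v=q; P=[]
    for p in pts:
        if p[0]=='E': l=(E,p[1],p[2])
        elif p[0]=='F': l=(E-306,p[1],p[2])
        elif p[0]=='L': l=(165+p[1]*np.sin(v),p[1]*np.cos(v),p[2])
        else: l=p[:3]
        P.append((x+l[0]*np.cos(a)-l[1]*np.sin(a),y+l[0]*np.sin(a)+l[1]*np.cos(a),l[2]))
    return np.array(P)
if __name__=="__main__":
    it=optics.get_image("top"); is_=optics.get_image("side")
    ut=np.array([(p[3],p[4]) for p in T])/7.5+[262,170]; us=np.array([(p[3],p[4]) for p in S])/7.5+[240,166]
    def res(q): return np.r_[(proj(it,world(q,T))-ut).ravel(),(proj(is_,world(q,S))-us).ravel()]
    g=atz(it,340,200,48)
    s=least_squares(res,[g[0],g[1],1.5,236,0.0],loss="soft_l1",x_scale=[10,10,.1,10,.1])
    print(np.round(s.x,3)); r=s.fun if 0 else res(s.x); print(np.round(r.reshape(-1,2),1).tolist())
    print(s.x, [ (proj(c,world(s.x,P))-u).mean(0) for c,P,u in((it,T,ut),(is_,S,us))])
    w=world(s.x,[(0,0,0),(165,0,70),('L',78,70)]);print(w)
    for c,P,u in((it,T,ut),(is_,S,us)):
        q=least_squares(lambda q:(proj(c,world(q,P))-u).ravel(),s.x,loss="soft_l1",x_scale=[10,10,.1,10,.1]).x; print("single",np.round(q,3))
E
python3 fit.py
```

```text
[ 5.38028e+02 -1.64407e+02  1.40900e+00  2.31951e+02  7.10000e-02]
[[-0.1, -0.5], [-0.0, -0.5], [-0.2, -1.3], [1.1, 0.9], [0.2, -0.8], [0.4, -0.2], [-0.2, 0.4], [-0.3, -0.4], [-1.5, -0.4], [-1.7, -0.1], [0.4, 0.4], [-0.2, -0.2], [-0.5, 0.5], [0.3, -0.0], [0.1, 0.6], [-0.2, 0.5], [0.2, -0.6], [-0.1, -1.2], [-0.1, -0.9], [-0.3, -1.2], [0.7, -1.1], [-0.2, 0.8], [-0.1, 0.6], [1.0, -1.0], [1.4, 0.2], [0.3, -1.0]]
[ 5.38028310e+02 -1.64406515e+02  1.40892988e+00  2.31951431e+02
  7.06925256e-02] [array([-0.17706658, -0.16487887]), array([ 0.23041643, -0.36134728])]
[[ 538.02831004 -164.40651455    0.        ]
 [ 564.61979756   -1.56336059   70.        ]
 [ 488.71957155   16.41317111   70.        ]]
single [ 5.37383e+02 -1.64310e+02  1.40600e+00  2.28381e+02  6.00000e-02]
single [ 5.38717e+02 -1.64818e+02  1.41300e+00  2.37776e+02  1.04000e-01]
```

```bash
cat >> h.py <<'E'
from scipy.spatial.transform import Rotation as Ro
def plan(xyz,yaw,tilt=0,s=None):
    """total twist (tool frame, first) then shift (tool frame after twist), in command shares; tilt about press y"""
    s=s or readout.read_state()
    R0=Ro.from_euler("xyz",s["tool_rot"]); R1=Ro.from_euler("xyz",[np.pi,0,yaw])
    ax=np.array([np.cos(1.409+np.pi/2),np.sin(1.409+np.pi/2),0]); R1=Ro.from_rotvec(ax*tilt)*R1
    w=(R0.inv()*R1).as_rotvec()/np.pi; d=R1.inv().apply(np.array(xyz)-s["eef_pos"])/100
    print("twist",np.round(w,4),"shift",np.round(d,4),"t",round(s["clock"],2),"F",np.round(s["force"],1),"w",round(s["width"],1))
E
python3 - <<'E'
from h import *
plan([488.7,16.4,180],-0.232)
E
```

```text
twist [-0.     -0.      0.2122] shift [ 0.698  -6.3907  0.5131] t 1.4 F [-0.2 -0.5 -0.4] w 85.3
```

```bash
python3 -m jog '{"claw":[0.6,0.6,0.6,0.6],"xyz":[[0,0,0],[0,0,0],[0,0,0],[0,0,0]],"twist":[[0,0,0.0531],[0,0,0.0531],[0,0,0.0531],[0,0,0.0531]]}'
python3 - <<'E'
from h import *
plan([488.7,16.4,180],-0.232)
E
```

```text
clock: 1.9
eef_pos: [273.9, -589.5, 231.3]
tool_rot: [-3.142, -0.0, -0.238]
force: [-0.5, -0.1, -0.2]
width: 51.4
gripper_force: 0.0
twist [-0.     -0.     -0.0019] shift [ 0.6976 -6.3905  0.5134] t 1.9 F [-0.5 -0.1 -0.2] w 51.4
```

```bash
python3 -m jog '{"claw":[0.6,0.6,0.6,0.6,0.6,0.6,0.6,0.6,0.6,0.6,0.6,0.6],"xyz":[[0.058,-0.5325,0],[0.058,-0.5325,0],[0.058,-0.5325,0],[0.058,-0.5325,0],[0.058,-0.5325,0],[0.058,-0.5325,0],[0.058,-0.5325,0],[0.058,-0.5325,0],[0.058,-0.5325,0],[0.058,-0.5325,0],[0.058,-0.5325,0],[0.058,-0.5325,0]],"twist":[[0,0,0],[0,0,0],[0,0,0],[0,0,0],[0,0,0],[0,0,0],[0,0,0],[0,0,0],[0,0,0],[0,0,0],[0,0,0],[0,0,0]]}'
python3 - <<'E'
from h import *
plan([488.7,16.4,58],-0.232)
print(readout.read_state()["qpos"])
E
```

```text
clock: 3.4
eef_pos: [489.5, 18.0, 231.7]
tool_rot: [-3.141, -0.001, -0.232]
force: [0.6, -0.9, 0.9]
width: 51.4
gripper_force: 0.0
twist [-0.0001 -0.0003 -0.0001] shift [-0.004   0.0171  1.7366] t 3.4 F [ 0.6 -0.9  0.9] w 51.4
[-0.22362422  0.40508025  0.17941351  1.95727941 -0.09944082  0.78646987
 -1.79140313]
```

```bash
python3 -m jog '{"claw":[0.6,0.6,0.6,0.6,0.6,0.6,0.0,0.0,0.0,0.0],"xyz":[[0,0,0.4],[0,0.017,0.4],[0,0,0.4],[0,0,0.4],[0,0,0.2],[0,0,0],[0,0,0],[0,0,0],[0,0,0],[0,0,0]],"twist":[[0,0,0],[0,0,0],[0,0,0],[0,0,0],[0,0,0],[0,0,0],[0,0,0],[0,0,0],[0,0,0],[0,0,0]]}'
python3 - <<'E'
from h import *
s=readout.read_state()
H=np.array([564.6,-1.6]); a=1.409+np.pi/2
r=s["eef_pos"][:2]-H; print("r",np.hypot(*r),"v",(a-np.arctan2(r[1],r[0])+np.pi)%(2*np.pi)-np.pi)
for v in np.linspace(0.07,0.785,9)[1:]:
    plan([564.6+78*np.cos(a-v),-1.6+78*np.sin(a-v),52],a-v-np.pi)
im=optics.get_image("side"); save(im,"s3",(220,150,120,110),5)
E
```

```text
clock: 4.65
eef_pos: [489.4, 15.7, 52.5]
tool_rot: [-3.14, -0.002, -0.231]
force: [-0.4, 2.4, 6.2]
width: 13.0
gripper_force: 58.7
r 77.14711731943198 v 0.06373969632615628
twist [-0.0006 -0.0007  0.0289] shift [-0.0121 -0.0737  0.005 ] t 4.65 F [-0.4  2.4  6.2] w 13.0
twist [-0.0006 -0.0007  0.0573] shift [-0.0217 -0.1419  0.005 ] t 4.65 F [-0.4  2.4  6.2] w 13.0
twist [-0.0006 -0.0006  0.0858] shift [-0.0374 -0.209   0.005 ] t 4.65 F [-0.4  2.4  6.2] w 13.0
twist [-0.0006 -0.0006  0.1142] shift [-0.059  -0.2745  0.005 ] t 4.65 F [-0.4  2.4  6.2] w 13.0
twist [-0.0007 -0.0006  0.1426] shift [-0.0864 -0.3377  0.005 ] t 4.65 F [-0.4  2.4  6.2] w 13.0
twist [-0.0007 -0.0005  0.1711] shift [-0.1193 -0.3983  0.005 ] t 4.65 F [-0.4  2.4  6.2] w 13.0
twist [-0.0007 -0.0005  0.1995] shift [-0.1575 -0.4557  0.005 ] t 4.65 F [-0.4  2.4  6.2] w 13.0
twist [-0.0008 -0.0005  0.228 ] shift [-0.2006 -0.5094  0.005 ] t 4.65 F [-0.4  2.4  6.2] w 13.0
```

View pics/s3.png

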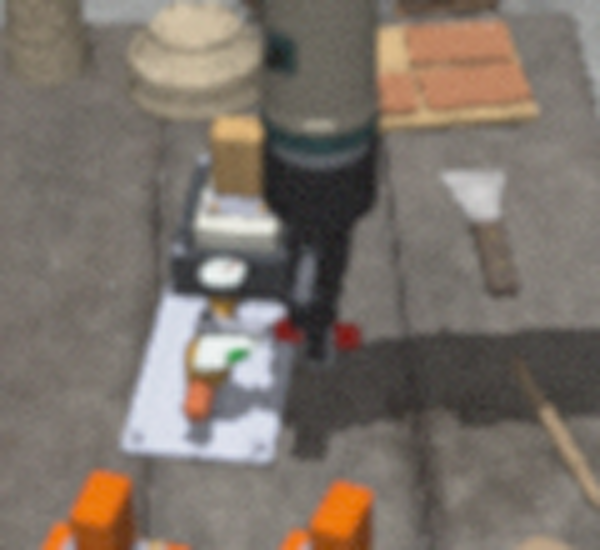

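```bash
python3 -m jog '{"claw":[0,0,0,0],"xyz":[[0.003,-0.07,0],[0.003,-0.07,0],[0.003,-0.07,0],[0.003,-0.07,0]],"twist":[[0,0,0.0285],[0,0,0.0285],[0,0,0.0285],[0,0,0.0285]]}'
cat > v.py <<'E'
from h import *
s=readout.read_state()
H=np.array([564.6,-1.6]); a=1.409+np.pi/2
r=s["eef_pos"][:2]-H; print("r",np.hypot(*r),"v",(a-np.arctan2(r[1],r[0])+np.pi)%(2*np.pi)-np.pi)
v=.785
plan([564.6+78*np.cos(a-v),-1.6+78*np.sin(a-v),52],a-v-np.pi)
print(s["qpos"],s["torque"])
E
python3 v.py
```

```text
clock: 5.2
eef_pos: [500.3, 41.6, 52.5]
tool_rot: [-3.139, -0.001, -0.591]
force: [-0.4, 2.3, 6.7]
width: 13.1
gripper_force: 58.8
r 77.51109418813313 v 0.42966847747334125
twist [-8.000e-04 -1.000e-04  1.131e-01] shift [-0.0533 -0.2697  0.0052] t 5.2 F [-0.4  2.3  6.7] w 13.1
[-0.25938913  0.72161879  0.18201654  2.07112458 -0.33684718  0.37438308
 -1.96949742] [0.51740558 0.10377965 0.28670173]
```

```bash
python3 -m jog '{"claw":[0,0,0,0,0],"xyz":[[0.003,-0.07,0],[0.003,-0.07,0],[0.003,-0.07,0],[0.003,-0.069,0],[0,0,0]],"twist":[[0,0,0.0285],[0,0,0.0285],[0,0,0.0285],[0,0,0.028],[0,0,0]]}'
python3 v.py
```

```text
clock: 5.82
eef_pos: [519.6, 62.2, 52.5]
tool_rot: [-3.139, 0.001, -0.947]
force: [-1.2, 4.7, 8.0]
width: 12.8
gripper_force: 58.7
r 78.0453563931136 v 0.7950882675603288
twist [-0.0009  0.0003  0.0001] shift [0.0004 0.0079 0.0054] t 5.83 F [-1.2  4.7  8. ] w 12.8
[-0.35905722  0.75023744  0.28680213  2.0157508  -0.47718345  0.43804203
 -2.22640408] [0.79995134 0.08884539 0.02788887]
```

Open, lift, and verify the lever.

```bash
python3 -m jog '{"claw":[0.5,0.5,0.5,0.5,0.7,0.9,1,1],"xyz":[[0,0,0],[0,0,0],[0,0,0],[0,0,-0.5],[0,0,-0.5],[0,0,-0.5],[0,0,-0.4],[0,0,0]],"twist":[[0,0,0],[0,0,0],[0,0,0],[0,0,0],[0,0,0],[0,0,-0.05],[0,0,-0.05],[0,0,-0.05]]}'
python3 - <<'E'
from h import *
plan([538,-164.5,240],-0.162)
im=optics.get_image("side"); save(im,"s4",(230,160,80,100),6)
E
```

```text
clock: 6.82
eef_pos: [520.8, 59.9, 244.6]
tool_rot: [-3.138, -0.005, -0.471]
force: [-0.0, -0.3, -0.2]
width: 85.5
gripper_force: 0.0
twist [-0.001  -0.0019 -0.0984] shift [0.5319 2.1873 0.0456] t 6.83 F [-0.  -0.3 -0.2] w 85.5
```

View pics/s4.png

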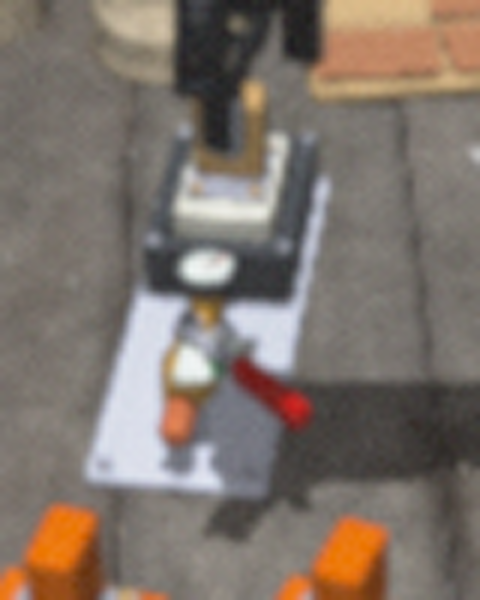

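```bash
python3 -m jog '{"claw":[1,1,1,1,1,1,1,1],"xyz":[[0,0,0],[0,0,0],[0.089,0.365,0],[0.089,0.365,0],[0.089,0.365,0],[0.089,0.365,0],[0.089,0.365,0],[0.089,0.365,0]],"twist":[[0,0,-0.049],[0,-0.002,-0.049],[0,0,0],[0,0,0],[0,0,0],[0,0,0],[0,0,0],[0,0,0]]}'
python3 - <<'E'
from h import *
from fit import world
plan([538,-164.5,76],-0.162)
im=optics.get_image("side")
for v in(.65,.785,.92): print(v,proj(im,world([538,-164.5,1.409,236,v],[('L',48,70),('L',108,70)])).round(1).tolist())
hsv=cv2.cvtColor(im["color"],cv2.COLOR_RGB2HSV); m=((hsv[...,0]<6)|(hsv[...,0]>174))&(hsv[...,1]>170)
ys,xs=np.nonzero(m[205:240,255:300]); print(xs.min()+255,xs.max()+255,ys.min()+205,ys.max()+205)
im=optics.get_image("top"); hsv=cv2.cvtColor(im["color"],cv2.COLOR_RGB2HSV); m=((hsv[...,0]<6)|(hsv[...,0]>174))&(hsv[...,1]>170)
ys,xs=np.nonzero(m[180:230,260:300]); P=np.c_[xs+260,ys+180]
if len(P)>5:
  w=np.array([atz(im,u,v,74) for u,v in P])[:,:2]; d=w.mean(0)-[564.6,-1.6]; print(len(P),"v",1.409+np.pi/2-np.arctan2(d[1],d[0]),np.hypot(*d))
E
```

```text
clock: 7.88
eef_pos: [534.2, -165.9, 240.1]
tool_rot: [-3.141, 0.008, -0.171]
force: [0.3, 0.1, -1.0]
width: 85.4
gripper_force: 0.0
twist [-0.0002  0.0025 -0.0028] shift [ 0.0353 -0.0201  1.6413] t 7.88 F [ 0.3  0.1 -1. ] w 85.4
0.65 [[271.8, 219.6], [284.7, 227.7]]
0.785 [[270.3, 220.4], [281.3, 229.6]]
0.92 [[268.7, 221.1], [277.6, 231.3]]
270 280 221 230
64 v 0.7914719571516398 77.66581233184246
```

```bash
python3 -m jog '{"claw":[1,1,1,1],"xyz":[[0,0,0.4],[0,0,0.4],[0,0,0],[0,0,0]],"twist":[[0,0,0],[0,0.0025,0],[0,0,0],[0,0,0]]}'
python3 - <<'E'
from h import *
plan([538,-164.5,76],-0.162)
E
```

```text
clock: 8.48
eef_pos: [535.0, -164.6, 161.8]
tool_rot: [-3.141, -0.003, -0.169]
force: [0.7, -0.6, -0.6]
width: 85.4
gripper_force: 0.0
twist [-0.0001 -0.0008 -0.0021] shift [ 0.0299 -0.0059  0.8576] t 8.47 F [ 0.7 -0.6 -0.6] w 85.4
```

```bash
python3 -m jog '{"claw":[1,1,1,1,0,0,0,0,0,0],"xyz":[[0.03,-0.006,0.3],[0,0,0.3],[0,0,0.256],[0,0,0],[0,0,0],[0,0,0],[0,0,0],[0,0,0],[0,0,0],[0,0,0]],"twist":[[0,-0.0008,-0.002],[0,0,0],[0,0,0],[0,0,0],[0,0,0],[0,0,0],[0,0,0],[0,0,0],[0,0,0],[0,0,0]]}'
python3 - <<'E'
from h import *
plan([538,-164.5,76],-0.162)
s=readout.read_state();print(s["eef_pos"],s["torque"],s["gripper_force"],s["qpos"])
E
```

```text
clock: 9.72
eef_pos: [538.0, -164.0, 76.3]
tool_rot: [-3.14, -0.0, -0.161]
force: [-0.4, 1.6, 6.4]
width: 27.3
gripper_force: 60.7
twist [-0.0004 -0.0002  0.0002] shift [0.0005 0.0053 0.0035] t 9.72 F [-0.4  1.6  6.4] w 27.3
[ 538.03888395 -163.96520228   76.3498288 ] [ 0.19597685  0.1386859  -0.01365475] 60.70480406284332 [ 0.12204885  0.73133329  0.19433871  1.89609045 -0.25697816  0.53781804
 -1.2428371 ]
```

```bash
cat > st.py <<'E'
from h import *
s=readout.read_state(); R=Ro.from_euler("xyz",s["tool_rot"]).as_matrix()
c,n=np.cos(1.409),np.sin(1.409); A=np.array([[c,n,0],[-n,c,0],[0,0,1]])
p=A@(s["eef_pos"]-[538,-164.5,0]); px=A@(-R[:,1])
print("t",round(s["clock"],2),"tcp press",p.round(1),"tilt",round(float(np.degrees(np.arcsin(-px[2]))),2),"F",(A@s["force"]).round(1),"M",(A@s["torque"]).round(2),"w",round(s["width"],1),"g",round(s["gripper_force"],1),"axes",(A@R).round(3).tolist())
E
python3 -m jog '{"claw":[0,0,0],"xyz":[[0,-0.0114,-0.0103],[0,-0.0114,-0.0103],[0,-0.0114,-0.0103]],"twist":[[-0.0078,0,0],[-0.0078,0,0],[-0.0078,0,0]]}' ; python3 st.py
```

```text
clock: 10.1
eef_pos: [538.3, -161.6, 78.7]
tool_rot: [3.067, -0.0, -0.164]
force: [1.2, -3.3, 4.6]
width: 27.6
gripper_force: 71.5
t 10.1 tcp press [ 2.9  0.1 78.7] tilt 4.29 F [-3.1 -1.7  4.6] M [-0.49 -2.74 -0.01] w 27.6 g 71.5 axes [[-0.002, -0.997, -0.075], [-1.0, 0.002, -0.0], [0.0, 0.075, -0.997]]
```

```bash
python3 -m jog '{"claw":[0,0,0,0,0],"xyz":[[0,-0.0114,-0.0103],[0,-0.0114,-0.0103],[0,-0.0114,-0.0103],[0,0,0],[0,0,0]],"twist":[[-0.0078,0,0],[-0.0078,0,0],[-0.0078,0,0],[0,0,0],[0,0,0]]}' ; python3 st.py
python3 - <<'E'
from h import *
im=optics.get_image("side"); save(im,"s5",(240,160,80,90),6)
E
```

```text
clock: 10.72
eef_pos: [539.1, -157.2, 81.7]
tool_rot: [2.994, -0.001, -0.162]
force: [-0.8, -3.7, 4.7]
width: 27.1
gripper_force: 67.5
t 10.72 tcp press [ 7.4  0.1 81.7] tilt 8.44 F [-3.8  0.1  4.7] M [-0.18 -2.04 -0.09] w 27.1 g 67.5 axes [[-0.0, -0.989, -0.147], [-1.0, 0.0, -0.0], [0.001, 0.147, -0.989]]
```

View pics/s5.png

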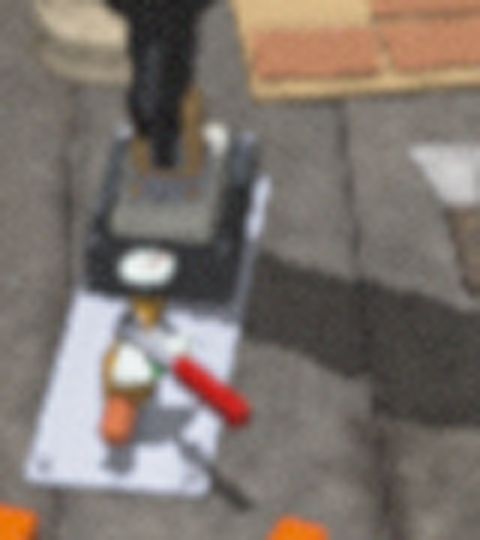

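Run:
```python
import numpy as np
p=np.array([7.4,81.7]);pv=np.array([-45,32.]);t=8.44;d=16.4/8
for i in range(8):
    a=np.radians(-d);r=p-pv;q=pv+[r[0]*np.cos(a)+r[1]*np.sin(a),-r[0]*np.sin(a)+r[1]*np.cos(a)]
    k=np.radians(t-d/2);ty=np.array([-np.cos(k),np.sin(k)]);tz=np.array([-np.sin(k),-np.cos(k)])
    print(((q-p)@ty/100).round(4),((q-p)@tz/100).round(4));p=q;t-=d
print(p,t)
```

```text
0.0203 -0.0159
0.0203 -0.0159
0.0203 -0.0159
0.0203 -0.0159
0.0203 -0.0159
0.0203 -0.0159
0.0203 -0.0159
0.0203 -0.0159
[-8.76431814 94.47259687] -7.959999999999999
```

```bash
python3 -m jog '{"claw":[0,0,0,0,0,0,0,0,0,0],"xyz":[[0,0.0203,-0.0159],[0,0.0203,-0.0159],[0,0.0203,-0.0159],[0,0.0203,-0.0159],[0,0.0203,-0.0159],[0,0.0203,-0.0159],[0,0.0203,-0.0159],[0,0.0203,-0.0159],[0,0,0],[0,0,0]],"twist":[[0.0114,0,0],[0.0114,0,0],[0.0114,0,0],[0.0114,0,0],[0.0114,0,0],[0.0114,0,0],[0.0114,0,0],[0.0114,0,0],[0,0,0],[0,0,0]]}' ; python3 st.py
```

```text
clock: 12.02
eef_pos: [536.3, -170.2, 93.4]
tool_rot: [-3.0, 0.002, -0.159]
force: [3.2, 5.2, -3.6]
width: 27.1
gripper_force: 63.2
t 12.03 tcp press [-5.9  0.8 93.4] tilt -8.13 F [ 5.6 -2.4 -3.6] M [-0.65 -1.12 -0.04] w 27.1 g 63.2 axes [[0.003, -0.99, 0.141], [-1.0, -0.003, 0.003], [-0.002, -0.141, -0.99]]
```

```bash
python3 -m jog '{"claw":[0,0,0,0,0,0],"xyz":[[0,-0.013,-0.0164],[0.004,-0.013,-0.0164],[0.004,-0.013,-0.0164],[0,-0.013,-0.0164],[0,-0.013,-0.0164],[0,0,0]],"twist":[[-0.009,0,0],[-0.009,0,0],[-0.009,0,0],[-0.009,0,0],[-0.009,0,0],[0,0,0]]}' ; python3 st.py
```

```text
clock: 12.78
eef_pos: [537.0, -166.4, 102.1]
tool_rot: [3.139, 0.003, -0.159]
force: [0.0, 1.1, -3.8]
width: 27.6
gripper_force: 63.5
t 12.78 tcp press [ -2.1   0.7 102.1] tilt 0.14 F [ 1.1  0.2 -3.8] M [ 0.01 -0.   -0.02] w 27.6 g 63.5 axes [[0.003, -1.0, -0.002], [-1.0, -0.003, 0.003], [-0.003, 0.002, -1.0]]
```

Free: only the block's weight shows on the wrist. Lift to about 22 mm above the rim.

```bash
python3 -m jog '{"claw":[0,0,0,0,0,0,0,0],"xyz":[[0,-0.01,-0.06],[0,-0.01,-0.06],[0,0,-0.06],[0,0,-0.06],[0,0,-0.06],[0,0,0],[0,0,0],[0,0,0]],"twist":[[0,0,0],[0,0,0],[0,0,0],[0,0,0],[0,0,0],[0,0,0],[0,0,0],[0,0,0]]}' ; python3 st.py
python3 - <<'E'
from h import *
im=optics.get_image("side"); save(im,"s6",(200,140,160,140),4)
E
```

```text
clock: 13.78
eef_pos: [537.9, -165.3, 132.5]
tool_rot: [3.14, 0.001, -0.162]
force: [-0.7, -0.8, -4.2]
width: 27.7
gripper_force: 63.4
t 13.78 tcp press [ -0.8  -0.  132.5] tilt 0.08 F [-0.9  0.5 -4.2] M [ 0.03 -0.07  0.02] w 27.7 g 63.4 axes [[0.0, -1.0, -0.001], [-1.0, -0.0, 0.001], [-0.001, 0.001, -1.0]]
```

View pics/s6.png

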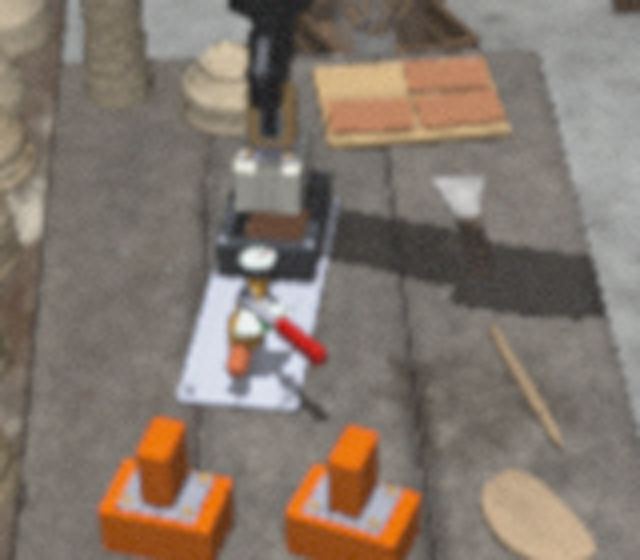

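The block hangs level above the empty pocket, with the clay tile visible at about (278,223). The lever is still diagonal, with its sleeve at (300,338). Nothing else has moved.

```bash
python3 -c "
from h import *
from fit import world
im=optics.get_image('side');print(proj(im,world([538,-164.5,1.409,236,.785],[(45,0,70),(45,0,60)])).round(1))
print(order.finish_job())"
```

```text
[[267.2 192.8]
 [267.3 195.1]]
the job is handed in; nothing more can be done
None
```

The job is handed in, with no verdict returned: the valve is at about 45°, the block was rocked about 8° toward the valve and then away (tool tilt), and it is now held level about 22 mm above the rim with nothing else seen to move.

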